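Feed a cell from the gravity rack to the test cradle

TASK

Take the end cell - the lowest of the three green ones, the one resting against the orange stop - out of the white sloped rack, so that the next cell rolls down to the stop by itself. Lay the cell you took in the trough of the blue test cradle, lying along the trough and centred in it, either way round; do not drop it, and leave the next cell in the rack.

Things in the scene. Friction and masses are not known exactly. Their poses are not given: they have to be found in the camera images.
- cell_1: The end cell, to be taken: green cylinder, white band, steel ends, 32 mm diameter, 50 mm long with the nub at one end, 90 g. It lies level across the rack between the orange stop and the next cell, so grip it by its two ends (50 mm): they stick out 10 mm past the 30 mm wide track, free beside and below. Origin mid-axis, y axis = long axis; x and z turn as it rolls.
- cell_2: The next cell, identical, touching cell_1 from behind, 32 mm up the slope; a third one touches it in turn. Origin and axes as for cell_1. It rolls down to the stop by itself, within about half a second, once cell_1 is lifted out.
- rack_stop (a point): Centre of a cell resting at the orange stop, 48 mm above the table. White rack, fixed: x level, pointing up the slope (10 degrees), y across the track along the cells, z up. The stop, 24 mm wide and 20 mm high over the track, is 16 mm to -x. Side walls (61 mm apart outside) run from 34 to 120 mm up the slope; the top of the rack is 75 mm above the table.
- cradle_seat (a point): Centre of a cell seated in the blue cradle, 43 mm above the table. Cradle fixed on a grey base; y along the trough, z up. V trough 90 degrees wide, 30 mm long along y, open at both ends, so a cell's ends stick out 10 mm each; its upper edges are 43 mm above the table, about 24 mm to either side. Two terminal posts 25 mm high stand 50 mm to -x.
Things that resemble listed ones, but are neither listed nor needed, are in the scene too. Leave any yellow look-alike of the cell_1 alone. Leave any red look-alike of the part that bears cradle_seat alone.

How it is judged:
On the way:
1. the end cell is out of the rack and the next cell has rolled down to the stop (distance between cell_1 and rack_stop above 0.05 m and distance between cell_2 and rack_stop below 0.01 m), for 0.2 s.
At the end, for the whole second after the job is handed in: The cell taken (cell_1) lies at rest in the cradle's trough, its centre within 15 mm of the seated place and its axis within 10 degrees of the trough; the next cell (cell_2) rests at the rack's stop, its centre within 10 mm of where the end cell lay (distance between cell_1 and cradle_seat below 0.015 m and angle between the y axis of cell_1 and the y axis of cradle_seat, either way round below 0.18 rad and linear speed of each of cell_1, cell_2 below 0.03 m/s and distance between cell_2 and rack_stop below 0.01 m); the robot touches nothing.
It fails at once if the cell is dropped (it falls free faster than 0.6 m/s, about 20 mm) (linear speed of cell_1 above 0.6 m/s and contact force between the fingers and cell_1 below 0.1 N).
It fails at once if the next cell is lifted or pushed out of the rack (z of cell_2 in the frame of rack_stop above 0.042 m or distance between cell_2 and rack_stop above 0.09 m).
It also fails if it takes over 34 s, if anything falls off the work surface, if the arm or the gripper's body presses on something with over 40 N, if the wrist force passes 120 N, or if a joint passes its speed limit or range.

ROBOT

A 6-joint arm with a two-finger parallel gripper is mounted at the origin on a cart in front of the work surface, level with it; the furniture and walls round the work are solid. World frame = base frame: x ahead of the robot, y to its left, z up, the work surface at z = 0. Lengths are in m, angles in rad, forces in N, time in s.
With the tool pointing down it reaches from about 0.425 to 0.95 m from the base axis. Payload 3.5 kg.
Tool frame: the origin (TCP) lies at the very end of the fingers, on their centre line; the grasp point (between the pads) lies 19 mm behind it (ctrl.grip_point_offset is the distance from the TCP to the grasp point, in m); z points along the fingers, y is the line along which they close (so a half turn about z gives the same grasp; the last joint's range is limited). The gripper opens to 85 mm and grips with 20 to 120 N. Pads are 22 mm wide; open, the fingers measure 114 mm over their backs; the gripper's body (76 mm by 85 mm) begins 54 mm behind the grasp point. The pads swing forward as they close: fully open they stand 13 mm farther back than shut.
Start: joints at [-0.15, 0.286, 1.577, -0, 1.279, -0.15], TCP at [0.675, 0, 0.231] pointing down, gripper open.
Joint ranges: [-2.77, 2.77], [-0.9, 2.22], [0.21, 2.48], [-1.53, 4.67], [0.24, 2.81], [-2.84, 2.84]. Speed limits (rad/s): [2.79, 2.79, 3.14, 3.14, 3.14, 3.14].

INTERFACE

Orientations are given as a unit quaternion [x, y, z, w].
In Python, from plant import telemetry, vision, ctrl gives the robot as it stands.
- The arm moves only by the tool arm_command, never from a script. Its argument "series" is one flat list of numbers, 7 for each row, row after row: the shift along the tool's x, y, z in cm, then the turn, a rotation vector about the tool's x, y, z in degrees, then the closure, from 0 (fully open) to 1 (shut). A call has 1 to 10 rows; each row is the pose to reach, as a shift and turn from the pose commanded when the call began, along the tool's axes at that moment; what a row does not reach only later rows make up. A row lasts 1/12 s, in which the tool goes at most 41.7 mm and 7.16 degrees, less where a joint would pass 70% of its speed; a pose out of reach is approached as far as the arm can. A call with a gripper value outside its range is refused whole. The fingers move at their own pace and stop on an object; "force" is the grip in N (left out, the last holds). Time passes only in rows, so rows that repeat a pose let the fingers close. It gives the time, the measured TCP pose, the force, the opening and the grip force at its end, in the units of the state.
- telemetry.get_state(): the state, without advancing time (a new reading comes with each control period).
- vision.read_camera(name): name is "scene" or "side" or "wrist"; returns a dict with "color" (400x640x3 uint8, blue, green, red), "K" (3x3 intrinsics, pixels), "rvec" (rotation vector, rad) and "tvec" (3), from world to camera coordinates, as OpenCV has them; the wrist camera has in their place "T_tool_cam" (4x4, takes a point from camera to tool coordinates, whose origin is the TCP and whose axes are the flange's). Camera axes: x right, y down, z forward; pixel columns grow to the right and rows downward; lengths in m; the calibration is good to about 2 mm. A picture is of the moment at which its call begins: read the wrist's pose just before it. There is no depth.
- ctrl.sign_off(): hands the job in; it is judged then, once.
The state is a dict: "time": time; "qpos": joint angles; "dq": joint speeds; "joint_efforts": joint torques, N m; "eef_pos": TCP position; "tcp_rot": TCP orientation; "contact_force": force on the tool from outside, world axes, zero at the start; "wrist_torque": the same for the moment, N m; "opening": opening from 0.0 (shut) to 1.0 (fully open); "finger_force": force on a finger pad.
Only numpy, scipy, OpenCV 4.12 (cv2) and the standard library are available. Lean on these libraries where they do the work, as an engineer would, in place of code of your own. Each camera call takes 0.05 s, during which the arm holds its last target. There are 200 camera calls.

## Working session

There is one attempt and no reset: what is moved stays moved. The work goes in short steps, Python scripts to look and compute and a tool call to move; the robot and the scene stay as the last step left them, time stands still between calls to the robot, and variables do not carry over. Pictures are saved under pics/ and viewed, at most 10 in all, crops included, and the job is handed in when it is done.

Besides the shell and the picture viewer there is one more tool, called after "Emit:" by a JSON object that holds its "method" and its "body", one argument or row to a line. arm_command: Moves the arm, as the interface text tells. Its arguments: {"type":"object","properties":{"series":{"type":"array","items":{"type":"number"}},"force":{"type":"number"}},"required":["series"]}

```bash
mkdir -p pics
cat > h.py <<'E'
from plant import telemetry, vision, ctrl
import numpy as np, cv2
from scipy.spatial.transform import Rotation as R
def cam(n):
    s=telemetry.get_state(); c=vision.read_camera(n)
    if 'T_tool_cam' in c:
        T=np.eye(4); T[:3,:3]=R.from_quat(s['tcp_rot']).as_matrix(); T[:3,3]=s['eef_pos']
        M=T@np.array(c['T_tool_cam'])
    else:
        M=np.eye(4); M[:3,:3]=cv2.Rodrigues(np.array(c['rvec'],float))[0]; M[:3,3]=np.array(c['tvec']).ravel(); M=np.linalg.inv(M)
    return c['color'],np.array(c['K']),M
def ray(K,M,px): 
    d=M[:3,:3]@np.linalg.inv(K)@[px[0],px[1],1]; return M[:3,3],d/np.linalg.norm(d)
def atz(K,M,px,z):
    o,d=ray(K,M,px); return o+d*(z-o[2])/d[2]
def proj(K,M,p):
    q=np.linalg.inv(M)@np.append(p,1); q=K@q[:3]; return q[:2]/q[2]
E
python3 - <<'E'
from h import *
for n in ['scene','side','wrist']:
    im,K,M=cam(n); cv2.imwrite(f'pics/{n}0.png',im); np.savez(f'{n}0.npz',K=K,M=M); print(n,M[:3,3].round(3),M[:3,2].round(2))
print(telemetry.get_state())
E
```

```text
scene [ 0.142 -0.492  0.702] [ 0.37  0.61 -0.7 ]
side [0.4   0.769 0.506] [ 0.11 -0.84 -0.52]
wrist [0.675 0.082 0.374] [-0.   -0.32 -0.95]
{'time': 0.15, 'qpos': array([-1.50015316e-01,  2.87013222e-01,  1.57784851e+00, -2.80585629e-05,
        1.27861938e+00, -1.49995375e-01]), 'dq': array([ 0.00152289, -0.00137257, -0.00463332, -0.00141929, -0.00018893,
        0.00151078]), 'joint_efforts': array([ 7.91554030e-04, -4.06602967e+01, -2.93140125e+01, -8.94972595e-05,
        3.96185191e-03, -2.97825103e-06]), 'eef_pos': array([6.74480156e-01, 9.10550413e-05, 2.30226680e-01]), 'tcp_rot': array([ 7.07110650e-01,  7.07102282e-01, -5.71203582e-04, -7.51980698e-04]), 'contact_force': array([-0.17017228,  0.26174362, -0.42059908]), 'wrist_torque': array([0.0010604 , 0.03654312, 0.01462324]), 'finger_force': 0.0, 'opening': 0.9986550773967668}
```

View pics/scene0.png

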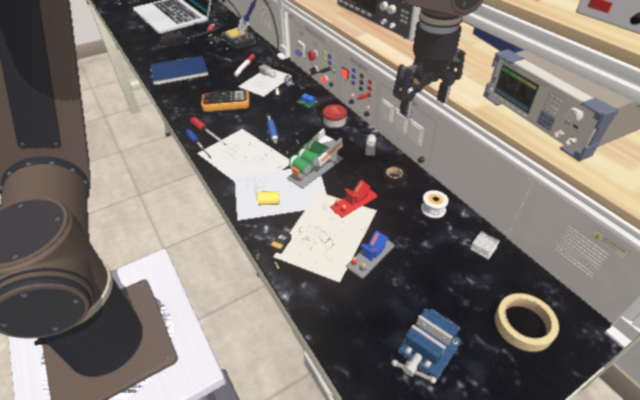

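View pics/side0.png

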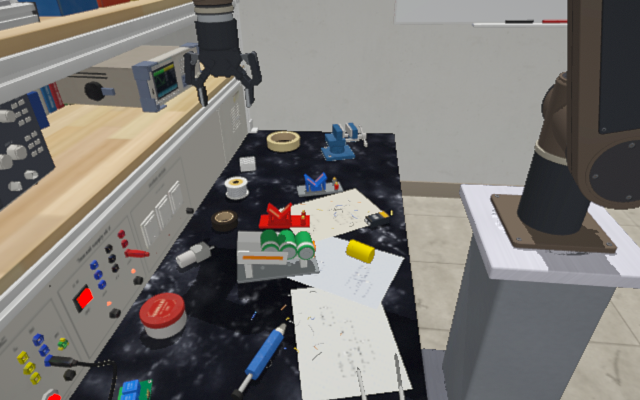

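Scene view: the rack with green cells is at about (313,155), with the lowest cell at about (299,163). Two parts could be the cradle: red at (353,198), and blue on a grey base at (375,243), which fits the description. The blue vise at (430,345) isn't a cradle. The yellow cell at (268,198) is the decoy. One enlarged crop should confirm this.

Run:
```python
import cv2,numpy as np
a=cv2.imread('pics/scene0.png');b=cv2.imread('pics/side0.png')
f=lambda i,x,y:cv2.resize(i[y:y+60,x:x+80],(400,300),interpolation=cv2.INTER_CUBIC)
cv2.imwrite('pics/crop0.png',np.vstack([np.hstack([f(a,275,125),f(a,335,220)]),np.hstack([f(b,240,220),f(b,280,155)])]))
```

```text
(no output)
```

View pics/crop0.png

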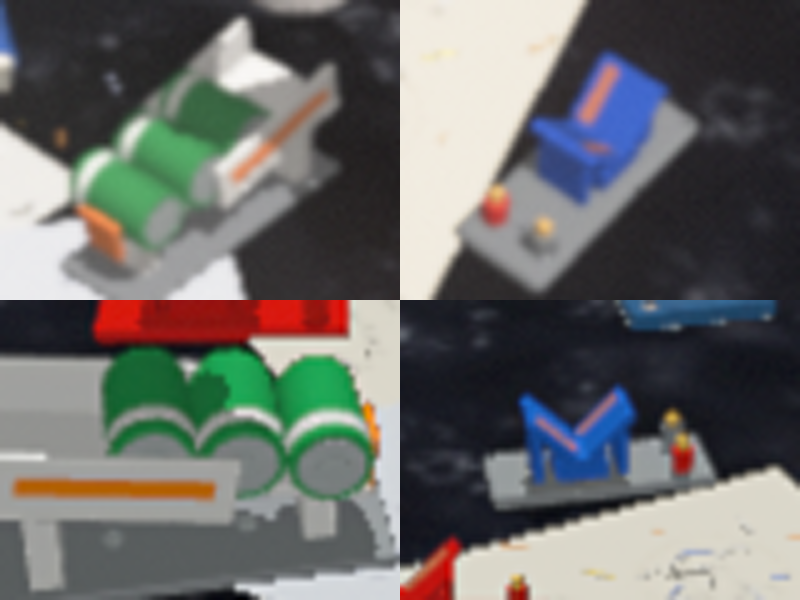

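View pics/wrist0.png

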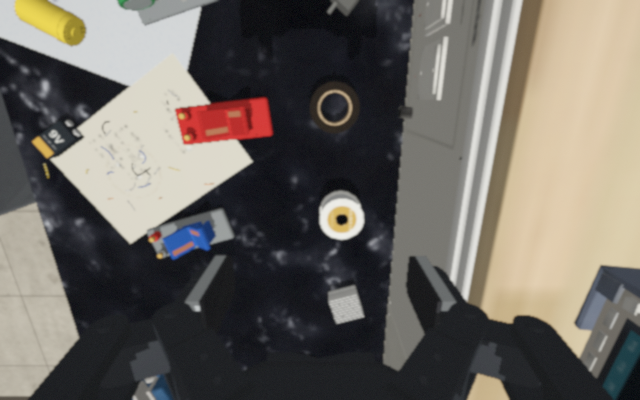

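The crop confirms it: the end cell sits against the orange stop, its near end face at scene (308,169) and side (306,253). The blue cradle on the grey base has its posts at scene (354,261) and (364,267). The wrist view shows the cradle at about (190,238).

Run:
```python
from h import *
L=lambda n:(lambda d:(d['K'],d['M']))(np.load(n+'0.npz'))
S,D,W=L('scene'),L('side'),L('wrist')
P=lambda n,c,px,z:print(n,atz(*c,px,z).round(4))
P('face -y scene',S,(308.2,169.4),.048);P('face far scene',S,(293,161),.048)
P('face +y side',D,(306.4,253),.048)
P('cell2 face side',D,(286.6,252.5),.0535);P('cell3 face side',D,(269.5,252),.059)
for p in [(346.6,266),(363,278.4),(394.4,245)]:P('base scene',S,p,.006)
for p in [(148,235),(153,258),(233,237),(222,208)]:P('base wrist',W,p,.006)
# V upper edges: scene
for p in [(442,120),(497,150),(612,52),(668,92)]:P('Vedge tl scene',S,((p[0]-400)/5+335,p[1]/5+220),.043)
```

```text
face -y scene [0.5033 0.1622 0.048 ]
face far scene [0.4882 0.208  0.048 ]
face +y side [0.4886 0.2103 0.048 ]
cell2 face side [0.5225 0.2191 0.0535]
cell3 face side [0.5511 0.2274 0.059 ]
base scene [ 0.4422 -0.0885  0.006 ]
base scene [ 0.4525 -0.1299  0.006 ]
base scene [ 0.556  -0.0979  0.006 ]
base wrist [ 0.4431 -0.0945  0.006 ]
base wrist [ 0.4436 -0.1295  0.006 ]
base wrist [ 0.5572 -0.0974  0.006 ]
base wrist [ 0.5467 -0.0558  0.006 ]
Vedge tl scene [ 0.4507 -0.0629  0.043 ]
Vedge tl scene [ 0.4605 -0.0868  0.043 ]
Vedge tl scene [ 0.5287 -0.0708  0.043 ]
Vedge tl scene [ 0.5348 -0.0996  0.043 ]
```

The rack and cradle are both yawed about 16–17°, with cell_1 at about (0.495, 0.186). I'll move above the cell with the finger line along its axis.

Emit:
{"method": "arm_command", "body": {
  "series": [1.9, -1.8, 0.8, 0, 0, 7, 0, 3.8, -3.6, 1.6, 0, 0, 14, 0, 6, -5.8, 2.6, 0, 0, 21, 0, 8.5, -8.2, 3.6, 0, 0, 28, 0, 11, -10.6, 4.7, 0, 0, 35, 0, 13.5, -13, 5.8, 0, 0, 42, 0, 15.6, -15, 6.7, 0, 0, 49, 0, 17.2, -16.6, 7.4, 0, 0, 56, 0, 18.2, -17.6, 7.8, 0, 0, 63, 0, 18.6, -18, 8, 0, 0, 70, 0],
  "force": 30
}}

```text
time: 0.98
eef_pos: [0.4923, 0.1874, 0.1498]
tcp_rot: [0.985, 0.172, -0.002, -0.0]
contact_force: [0.3, 0.2, -0.1]
opening: 0.997
finger_force: 0.0
```

Emit:
{"method": "arm_command", "body": {
  "series": [0, 0, 0, 0, 0, 3, 0, 0, 0, 0, 0, 0, 3, 0, 0, 0, 0, 0, 0, 3, 0]
}}

```text
time: 1.23
eef_pos: [0.4949, 0.1861, 0.1512]
tcp_rot: [0.989, 0.149, -0.0, 0.0]
contact_force: [0.0, 0.5, 0.6]
opening: 0.997
finger_force: 0.0
```

Run:
```python
from h import *
s=telemetry.get_state(); print(s['time'],s['eef_pos'],R.from_quat(s['tcp_rot']).as_matrix().round(3),s['qpos'].round(2))
im,K,M=cam('wrist'); cv2.imwrite('pics/wrist1.png',im); np.savez('wrist1.npz',K=K,M=M)
```

```text
1.2333 [0.49486481 0.18606947 0.15121908] [[ 0.956  0.294 -0.   ]
 [ 0.294 -0.956 -0.   ]
 [-0.     0.    -1.   ]] [ 0.17  0.05  2.   -0.    1.09  1.44]
```

View pics/wrist1.png

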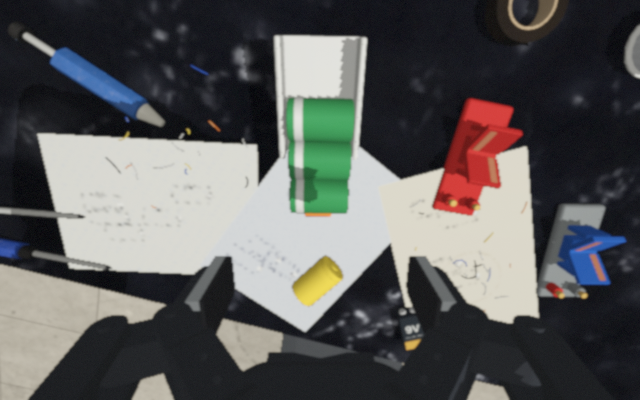

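The wrist view shows the three cells in a column. The end cell spans x 289–349 and y 177–214, with the orange stop at (318,214). I'll check my model against the green outline and, in the same script, estimate the cradle from its base.

Run:
```python
from h import *
im=cv2.imread('pics/wrist1.png');d=np.load('wrist1.npz');K,M=d['K'],d['M']
b,g,r=[im[...,i].astype(int) for i in range(3)]
m=(g>r+35)&(g>b+25); m[:90]=0;m[220:]=0;m[:,:270]=0;m[:,370:]=0
ys,xs=np.nonzero(m);print('green y',ys.min(),ys.max())
for y in (110,120,155,165,190,200,205,210):
    x=np.nonzero(m[y])[0];print(y,x.min(),x.max(),end=' | ')
t=np.linspace(0,2*np.pi,60)
def sil(c,yaw):
    u=np.array([-np.sin(yaw),np.cos(yaw),0]);v=np.array([np.cos(yaw),np.sin(yaw),0])
    p=np.array([proj(K,M,c+s*u*.025+.016*(np.cos(a)*v+np.sin(a)*np.array([0,0,1]))) for s in(-1,1) for a in t])
    return p.min(0).round(1),p.max(0).round(1)
yaw=np.radians(17);v=np.array([np.cos(yaw),np.sin(yaw),0])
for k in range(3): print('\nmodel',k,*sil(np.array([.496,.1863,.048])+k*.032*(v*np.cos(.1745)+np.array([0,0,np.sin(.1745)])),yaw))
# cradle: posts' tops and V edges (wrist)
for p in [(553,291),(582,295)]:print('post',atz(K,M,p,.028).round(4))
for p in [(582,205),(606,205),(540,296)]:print('base',atz(K,M,p,.006).round(4))
cv2.imwrite('pics/c1.png',cv2.resize(im[190:310,530:640],(550,600),interpolation=cv2.INTER_CUBIC))
```

```text
green y 98 212
110 286 354 | 120 286 353 | 155 288 351 | 165 289 350 | 190 290 348 | 200 290 347 | 205 290 347 | 210 291 346 | 
model 0 [289.3 177.1] [351.1 214.3]

model 1 [287.3 140.8] [353.3 180.7]

model 2 [285.1  99.4] [355.7 142.9]
post [ 0.461  -0.0785  0.028 ]
post [ 0.4655 -0.1102  0.028 ]
base [ 0.5516 -0.0761  0.006 ]
base [ 0.5588 -0.0995  0.006 ]
base [ 0.4415 -0.0917  0.006 ]
```

View pics/c1.png

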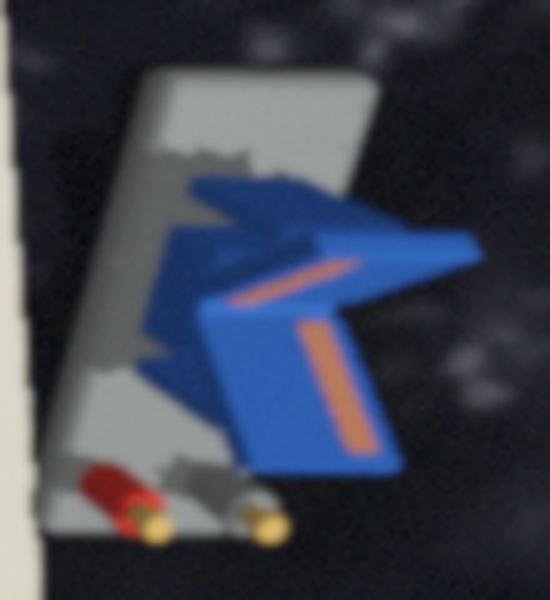

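The model matches the image to about 1 mm. Descending straddling the cell.

Emit:
{"method": "arm_command", "body": {
  "series": [0.1, 0, 2.5, 0, 0, 0, 0, 0.1, 0, 5.5, 0, 0, 0, 0, 0.1, 0, 8.5, 0, 0, 0, 0, 0.1, 0, 10.5, 0, 0, 0, 0, 0.1, 0, 11.8, 0, 0, 0, 0, 0.1, 0, 12.4, 0, 0, 0, 0, 0.1, 0, 12.4, 0, 0, 0, 0, 0.1, 0, 12.4, 0, 0, 0, 0],
  "force": 30
}}

```text
time: 1.95
eef_pos: [0.4966, 0.1862, 0.0278]
tcp_rot: [0.989, 0.148, 0.0, -0.0]
contact_force: [0.8, -0.2, 0.3]
opening: 0.999
finger_force: 0.0
```

Emit:
{"method": "arm_command", "body": {
  "series": [0, 0, 0, 0, 0, 0, 0.3, 0, 0, 0, 0, 0, 0, 0.4, 0, 0, 0, 0, 0, 0, 0.6, 0, 0, 0, 0, 0, 0, 1, 0, 0, 0, 0, 0, 0, 1, 0, 0, 0, 0, 0, 0, 1, 0, 0, 0, 0, 0, 0, 1, 0, 0, 0, 0, 0, 0, 1],
  "force": 30
}}

```text
time: 2.62
eef_pos: [0.4969, 0.1865, 0.0287]
tcp_rot: [0.989, 0.148, 0.001, 0.0]
contact_force: [-1.5, -1.0, 6.5]
opening: 0.578
finger_force: 31.0
```

Run:
```python
from h import *
im,K,M=cam('wrist'); a,_,_=cam('side')
cv2.imwrite('pics/g.png',np.hstack([cv2.resize(im[50:350,150:490],(400,353)),cv2.resize(a[210:290,230:330],(400,353),interpolation=cv2.INTER_CUBIC)]))
```

```text
(no output)
```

View pics/g.png

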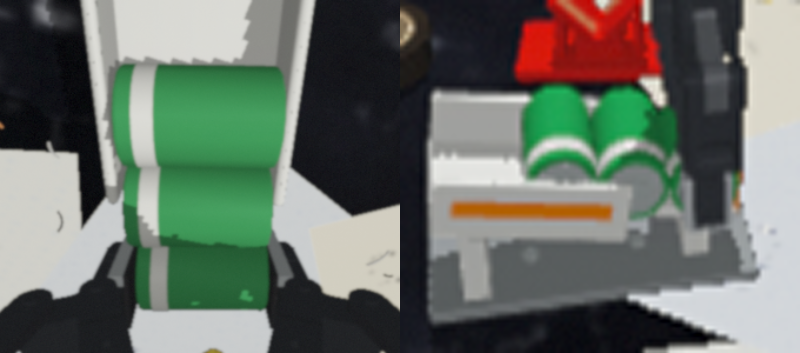

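The wrist and side crops show the end cell clamped by its end faces, with the other cells undisturbed. Lifting straight up.

Emit:
{"method": "arm_command", "body": {
  "series": [0, 0, -0.3, 0, 0, 0, 1, 0, 0, -1, 0, 0, 0, 1, 0, 0, -2, 0, 0, 0, 1, 0, 0, -3.2, 0, 0, 0, 1, 0, 0, -4.5, 0, 0, 0, 1, 0, 0, -6, 0, 0, 0, 1, 0, 0, -7.5, 0, 0, 0, 1, 0, 0, -9, 0, 0, 0, 1, 0, 0, -10, 0, 0, 0, 1, 0, 0, -10.5, 0, 0, 0, 1]
}}

```text
time: 3.55
eef_pos: [0.4969, 0.1865, 0.1349]
tcp_rot: [0.989, 0.148, 0.002, -0.0]
contact_force: [0.4, -0.1, -1.1]
opening: 0.577
finger_force: 31.6
```

Run:
```python
from h import *
im,K,M=cam('wrist'); a,K2,M2=cam('side')
np.savez('wrist2.npz',K=K,M=M);cv2.imwrite('pics/w2.png',im)
cv2.imwrite('pics/g2.png',np.hstack([cv2.resize(im[50:350,150:490],(400,353)),cv2.resize(a[180:290,220:340],(400,353),interpolation=cv2.INTER_CUBIC)]))
print(proj(K2,M2,[.4886,.2103,.048]))
# cradle fit: candidate frame
d=np.load('wrist1.npz');K,M=d['K'],d['M'];yaw=np.radians(17)
x=np.array([np.cos(yaw),np.sin(yaw),0]);y=np.array([-np.sin(yaw),np.cos(yaw),0])
# V upper-edge corners in crop c1 (scale 5, origin 530,190)
for p in [(320,235),(480,245),(255,472),(400,468),(205,310),(335,312)]:
    q=(p[0]/5+530,p[1]/5+190); z=.043 if p[1]<250 or p[1]>400 else .0205
    w=atz(K,M,q,z);print(p,w.round(4),'local',round(w@x,4),round(w@y,4))
b1=atz(K,M,(553,291),.028);b2=atz(K,M,(582,295),.028);print('post mid',((b1+b2)/2@x).round(4),((b1+b2)/2@y).round(4))
```

```text
[306.37385324 253.00534919]
(320, 235) [ 0.5302 -0.0675  0.043 ] local 0.4873 -0.2195
(480, 245) [ 0.5371 -0.097   0.043 ] local 0.4853 -0.2498
(255, 472) [ 0.482  -0.0844  0.043 ] local 0.4363 -0.2216
(400, 468) [ 0.4911 -0.111   0.043 ] local 0.4372 -0.2497
(205, 310) [ 0.5047 -0.0794  0.0205] local 0.4594 -0.2235
(335, 312) [ 0.5121 -0.1052  0.0205] local 0.459 -0.2503
post mid 0.4154 -0.2257
```

View pics/g2.png

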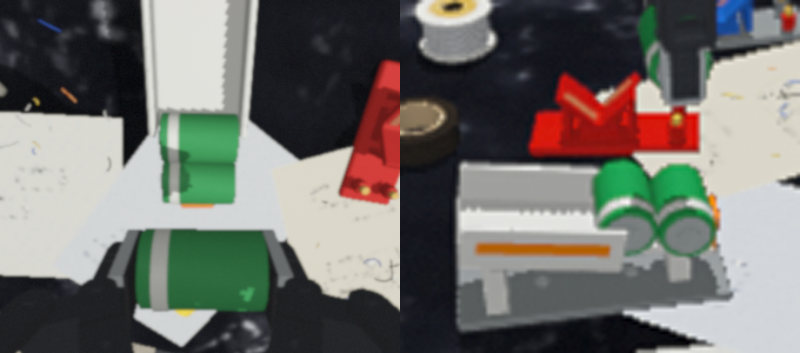

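cell_2 has rolled down to the stop, where cell_1 lay, and cell_1 is held level. Moving above the blue cradle.

Emit:
{"method": "arm_command", "body": {
  "series": [-0.3, 1, 0, 0, 0, 0, 1, -0.9, 3.5, 0, 0, 0, 0, 1, -1.7, 6.5, 0, 0, 0, 0, 1, -2.6, 10, 0, 0, 0, 0, 1, -3.5, 13.5, 0, 0, 0, 0, 1, -4.4, 17, 0, 0, 0, 0, 1, -5.2, 20.5, 0, 0, 0, 0, 1, -6, 23.5, 0, 0, 0, 0, 1, -6.6, 25.8, 0, 0, 0, 0, 1, -6.8, 26.8, 0, 0, 0, 0, 1]
}}

```text
time: 4.48
eef_pos: [0.5082, -0.0931, 0.1311]
tcp_rot: [0.989, 0.146, -0.001, -0.0]
contact_force: [-0.3, 0.0, -0.3]
opening: 0.576
finger_force: 31.6
```

Emit:
{"method": "arm_command", "body": {
  "series": [0, 0, 0, 0, 0, 0, 1, 0, 0, 0, 0, 0, 0, 1, 0, 0, 0, 0, 0, 0, 1]
}}

```text
time: 4.73
eef_pos: [0.5087, -0.0888, 0.1316]
tcp_rot: [0.989, 0.148, -0.001, -0.001]
contact_force: [0.9, 0.9, -1.0]
opening: 0.578
finger_force: 31.6
```

Run:
```python
from h import *
s=telemetry.get_state();print(s['eef_pos'],s['tcp_rot'],s['finger_force'])
im,K,M=cam('wrist'); np.savez('wrist3.npz',K=K,M=M);cv2.imwrite('pics/w3.png',im)
cv2.imwrite('pics/c3.png',cv2.resize(im[60:360,120:520],(800,600),interpolation=cv2.INTER_CUBIC))
```

```text
[ 0.50866871 -0.0887977   0.13160356] [ 9.88964518e-01  1.48149695e-01 -6.75721717e-04 -6.27661128e-04] 31.618650555610657
```

View pics/c3.png

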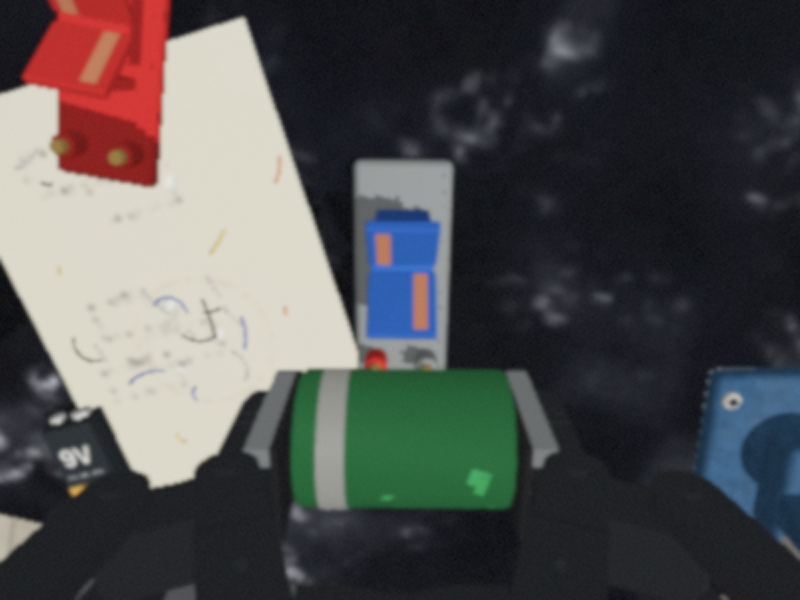

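The wrist crop shows the V trough directly below and aligned: upper edges at crop y≈223 and 338, x 366–438, with the valley at y≈267. The held cell spans x 291–518.

Run:
```python
from h import *
d=np.load('wrist3.npz');K,M=d['K'],d['M'];s=telemetry.get_state();T=R.from_quat(s['tcp_rot']).as_matrix()
f=lambda p,z:(T.T@(atz(K,M,(p[0]/2+120,p[1]/2+60),z)-s['eef_pos'])*1000).round(1)
for p in [(365,223),(440,223),(367,338),(436,338)]:print('edge',f(p,.043))
for p in [(370,267),(437,267)]:print('valley',f(p,.0204))
z=s['eef_pos'][2]+.019
for p in [(291,440),(518,440)]:print('cell end',f(p,z+.003))
t=np.linspace(0,2*np.pi,60)
for dx in(-2,0,2):
  q=[proj(K,M,s['eef_pos']+T@np.array([dx/1000+.016*np.cos(a),sy*.025,-.019+.016*np.sin(a)])) for a in t for sy in(-1,1)]
  q=np.array(q);print(dx,((q.min(0)-[120,60])*2).round(),((q.max(0)-[120,60])*2).round())
```

```text
edge [ 25.9 -13.7  88.8]
edge [25.8 15.9 88.7]
edge [-23.8 -13.8  88.8]
edge [-23.8  15.2  88.8]
valley [  0.4 -13.2 111.4]
valley [  0.4  16.5 111.4]
cell end [  0.6 -25.5 -22. ]
cell end [  0.6  27.6 -22. ]
-2 [283. 374.] [517. 514.]
0 [282. 367.] [518. 507.]
2 [281. 360.] [518. 500.]
```

Emit:
{"method": "arm_command", "body": {
  "series": [0.1, 0, 1.5, 0, 0, 0, 1, 0.1, 0, 3.5, 0, 0, 0, 1, 0.1, 0, 5.5, 0, 0, 0, 1, 0.1, 0, 7.5, 0, 0, 0, 1, 0.1, 0, 9, 0, 0, 0, 1, 0.1, 0, 9.8, 0, 0, 0, 1, 0.1, 0, 10.1, 0, 0, 0, 1, 0.1, 0, 10.3, 0, 0, 0, 1, 0.1, 0, 10.3, 0, 0, 0, 1]
}}

```text
time: 5.53
eef_pos: [0.5107, -0.0893, 0.0298]
tcp_rot: [0.989, 0.148, 0.0, 0.0]
contact_force: [-0.6, 0.0, -0.4]
opening: 0.577
finger_force: 31.6
```

Emit:
{"method": "arm_command", "body": {
  "series": [0, 0, 0.1, 0, 0, 0, 1, 0, 0, 0.2, 0, 0, 0, 1, 0, 0, 0.3, 0, 0, 0, 1, 0, 0, 0.3, 0, 0, 0, 1]
}}

```text
time: 5.87
eef_pos: [0.5104, -0.0897, 0.0266]
tcp_rot: [0.989, 0.148, 0.0, 0.0]
contact_force: [-0.6, 0.2, -1.1]
opening: 0.58
finger_force: 31.6
```

Emit:
{"method": "arm_command", "body": {
  "series": [0, 0, 0.1, 0, 0, 0, 1, 0, 0, 0.1, 0, 0, 0, 1, 0, 0, 0.2, 0, 0, 0, 1, 0, 0, 0.2, 0, 0, 0, 1, 0, 0, 0.2, 0, 0, 0, 1]
}}

```text
time: 6.28
eef_pos: [0.5103, -0.0897, 0.0248]
tcp_rot: [0.989, 0.148, -0.0, 0.0]
contact_force: [-2.5, -0.0, 4.5]
opening: 0.575
finger_force: 31.9
```

Run:
```python
from h import *
s=telemetry.get_state();print(s['eef_pos'],s['contact_force'],s['wrist_torque'])
```

```text
[ 0.51031691 -0.08967653  0.02484647] [-2.53845518 -0.00564582  4.50951143] [0.02773151 0.30481882 0.00102046]
```

The cell is touching the trough, slightly on its +x side. I'll shift back a little, lower 1 mm, then open gently.

Emit:
{"method": "arm_command", "body": {
  "series": [-0.1, 0, 0, 0, 0, 0, 1, -0.1, 0, 0.1, 0, 0, 0, 1, -0.1, 0, 0.1, 0, 0, 0, 1, -0.1, 0, 0.1, 0, 0, 0, 1]
}}

```text
time: 6.62
eef_pos: [0.5095, -0.09, 0.024]
tcp_rot: [0.989, 0.148, 0.0, 0.0]
contact_force: [-1.9, -0.4, 5.4]
opening: 0.579
finger_force: 32.0
```

Emit:
{"method": "arm_command", "body": {
  "series": [0, 0, 0, 0, 0, 0, 0.38, 0, 0, 0, 0, 0, 0, 0.34, 0, 0, 0, 0, 0, 0, 0.3, 0, 0, 0, 0, 0, 0, 0.2, 0, 0, 0, 0, 0, 0, 0, 0, 0, 0, 0, 0, 0, 0, 0, 0, 0, 0, 0, 0, 0, 0, 0, 0, 0, 0, 0, 0]
}}

```text
time: 7.28
eef_pos: [0.5093, -0.0898, 0.0233]
tcp_rot: [0.989, 0.148, 0.0, 0.0]
contact_force: [0.8, -0.1, -0.3]
opening: 1.002
finger_force: 0.0
```

Emit:
{"method": "arm_command", "body": {
  "series": [0, 0, -0.5, 0, 0, 0, 0, 0, 0, -1.5, 0, 0, 0, 0, 0, 0, -3, 0, 0, 0, 0, 0, 0, -5, 0, 0, 0, 0, 0, 0, -7.5, 0, 0, 0, 0, 0, 0, -10, 0, 0, 0, 0, 0, 0, -12, 0, 0, 0, 0, 0, 0, -12.5, 0, 0, 0, 0, 0, 0, -12.5, 0, 0, 0, 0]
}}

```text
time: 8.03
eef_pos: [0.5107, -0.0904, 0.1512]
tcp_rot: [0.989, 0.148, 0.002, 0.001]
contact_force: [0.0, -0.5, 0.0]
opening: 1.001
finger_force: 0.0
```

Run:
```python
from h import *
im,K,M=cam('wrist'); np.savez('wrist4.npz',K=K,M=M); a,_,_=cam('side')
cv2.imwrite('pics/c4.png',np.hstack([cv2.resize(im[100:300,220:420],(400,400)),cv2.resize(a[150:270,230:350],(400,400),interpolation=cv2.INTER_CUBIC)]))
```

```text
(no output)
```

View pics/c4.png

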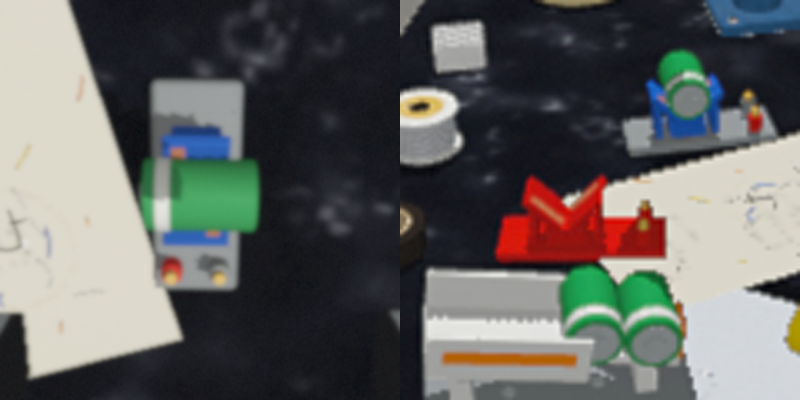

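The picture shows the cell seated along the trough, centred to about 2 mm (cell mid x≈199, trough mid x≈196). cell_2 is at the stop, and the arm is clear of everything.

```bash
python3 -c "
from plant import ctrl
print(ctrl.sign_off())"
```

```text
the job is handed in; nothing more can be done
None
```

The end cell is lying in the blue cradle's trough, centred to about 2 mm; the next cell rolled down to the stop by itself, and I handed the job in at about 8 s (no verdict was returned).

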